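# Take the blue filter holder out of the filter turret

### The job

Turn the filter turret until the blue filter holder stands at the white pointer on the front of the stand. Then unscrew the blue holder there, anticlockwise, lift it out and put it in the black tray.

Things in the scene. Friction and masses are not known exactly. Their poses are not given: they have to be found in the camera images.
- filter_blue: Blue filter holder: round head 35 mm across, 34 mm tall, on a shaft 22 mm thick, 22 mm long; 80 g. Origin: centre of the shaft's foot, z up (head from 22 to 56 mm). Seated, the head rests on the turret's deck, the foot 22 mm below it. Two lugs lock it under the deck: turned 48 to 68 degrees anticlockwise from above (a stop ends the turn) it lifts straight out. Turns easily; rise 22 mm to clear.
- turret: Grey metal disc, 188 mm across, turning either way; light friction (0.08 N m) holds it. Origin on its vertical axis, 30 mm over the worktop; deck 30 mm above origin. Blue, red, green, yellow holders 62 mm from the axis, 90 degrees apart; blue starts 30 to 60 degrees from the pointer, on either side. Centre: black round knurled hub to turn it by, 40 mm across, 66 to 110 mm above origin.
- stand: Grey fixed stand under the turret, 188 mm across, 28 mm high. Origin: centre of its underside on the worktop, on the turret's axis. Its front is its own -x side: a grey block there (58 mm high, 95 to 131 mm from the axis) bears the white pointer. A holder stands at the pointer when it is on the stand's -x axis, 62 mm from the turret's axis.
- tray: The black square open tray, 150 x 150 mm outside, 22 mm high, walls and floor 4 mm, fixed to the worktop. Origin: centre of its underside.

How it is judged:
By the outcome, as a careful person would: the job done as asked, in the order asked, and still so for the second after the job is handed in, with the robot touching nothing.
It also fails if it takes over 53 s, if anything falls off the work surface, if the arm or the gripper's body presses on something with over 40 N, if the wrist force passes 120 N, or if a joint passes its speed limit or range.

### The arm

A 6-joint arm with a two-finger parallel gripper is mounted at the origin on a cart in front of the work surface, level with it; the furniture and walls round the work are solid. World frame = base frame: x ahead of the robot, y to its left, z up, the work surface at z = 0. Lengths are in m, angles in rad, forces in N, time in s.
With the tool pointing down it reaches from about 0.325 to 0.875 m from the base axis. Payload 4.4 kg.
Tool frame: the origin (TCP) lies midway between the tips of the shut fingers; the grasp point (between the pads) lies behind it (manip.grip_point_offset is the z of the grasp point in the tool frame, in m); z points along the fingers, y is the line along which they close (so a half turn about z gives the same grasp; the last joint's range is limited). The gripper opens to 85 mm and grips with 20 to 120 N. Pads are 22 mm wide; open, the fingers measure 114 mm over their backs; the gripper's body (76 mm by 85 mm) begins 54 mm behind the grasp point. The pads swing forward as they close: fully open they stand 13 mm farther back than shut.
Start: joints at [-0.15, 0.207, 1.542, -0, 1.393, -0.15], TCP at [0.575, -0, 0.231] pointing down, gripper open.
Joint ranges: [-2.73, 2.73], [-0.86, 2.22], [0.23, 2.46], [-1.11, 4.25], [0.08, 2.63], [-2.82, 2.82]. Speed limits (rad/s): [2.79, 2.79, 3.14, 3.14, 3.14, 3.14].

### API

Orientations are given as a unit quaternion [w, x, y, z].
In Python, from station import manip gives the robot as it stands.
- The arm moves only by the tool apply_moves, never from a script. Its arguments are lists of equal length, an entry for each row: "delta_rot": the turn, a rotation vector about the world's x, y, z in degrees, a list of three; "linear": the shift along the world's x, y, z in m, a list of three; "jaw": the opening in per cent of the stroke, from 0 (shut) to 100 (fully open). A call has 1 to 10 rows; each row is the pose to reach, as a shift and turn from the pose commanded when the call began; what a row does not reach only later rows make up. A row lasts 1/12 s, in which the tool goes at most 41.7 mm and 7.16 degrees, less where a joint would pass 70% of its speed; a pose out of reach is approached as far as the arm can. A call with a gripper value outside its range is refused whole. The fingers move at their own pace and stop on an object; the grip force is fixed at half the most. Time passes only in rows, so rows that repeat a pose let the fingers close. It gives the time, the measured TCP pose, the force, the opening and the grip force at its end, in the units of the state.
- manip.get_state(): the state, without advancing time (a new reading comes with each control period).
- manip.camera(name): name is "scene" or "side" or "wrist"; returns a dict with "frame" (400x640x3 uint8, red, green, blue), "fx", "fy", "cx", "cy" (pixels), "cam_to_world" (4x4, takes a point from camera to world coordinates); the wrist camera has in their place "T_tool_cam" (4x4, takes a point from camera to tool coordinates, whose origin is the TCP and whose axes are the flange's). Camera axes: x right, y up, looking along -z (the intrinsics and any distortion apply to the point x, -y, -z); pixel columns grow to the right and rows downward; lengths in m; the calibration is good to about 2 mm. A picture is of the moment at which its call begins: read the wrist's pose just before it. There is no depth.
- manip.job_done(): hands the job in; it is judged then, once.
The state is a dict: "time": time; "joints": joint angles; "joint_velocities": joint speeds; "effort": joint torques, N m; "eef_pos": TCP position; "tool_rot": TCP orientation; "contact_force": force on the tool from outside, world axes, zero at the start; "ft_torque": the same for the moment, N m; "finger_gap": finger opening in m; "grip_force": force on a finger pad.
Only numpy, scipy, OpenCV 4.12 (cv2) and the standard library are available. Lean on these libraries where they do the work, as an engineer would, in place of code of your own. Each camera call takes 0.05 s, during which the arm holds its last target. There are 200 camera calls.

## Working session

There is one attempt and no reset: what is moved stays moved. The work goes in short steps, Python scripts to look and compute and a tool call to move; the robot and the scene stay as the last step left them, time stands still between calls to the robot, and variables do not carry over. Pictures are saved under pics/ and viewed, at most 10 in all, crops included, and the job is handed in when it is done.

Besides the shell and the picture viewer there is one more tool, called as name(argument=value, ...) on one line, values as JSON. apply_moves: Moves the arm, as the interface text tells. Its arguments: {"type":"object","properties":{"delta_rot":{"type":"array","items":{"type":"array","items":{"type":"number"}}},"linear":{"type":"array","items":{"type":"array","items":{"type":"number"}}},"jaw":{"type":"array","items":{"type":"number"}}},"required":["delta_rot","linear","jaw"]}

```bash
mkdir -p pics; cat > h.py <<'E'
import numpy as np,cv2
from station import manip
def snap(n,f):
    c=manip.camera(n); cv2.imwrite('pics/'+f,c['frame'][:,:,::-1]); return c
E
python3 - <<'E'
from h import *
s=manip.get_state();print(s,manip.grip_point_offset)
for n in('scene','side','wrist'):
    c=snap(n,n+'0.png');np.savez('pics/'+n+'0.npz',**{k:v for k,v in c.items()});print({k:(np.round(v,4).tolist() if k!='frame' else 0) for k,v in c.items()})
E
```

```text
{'time': 0.0, 'joints': array([-1.50489997e-01,  2.07429206e-01,  1.54301901e+00, -2.36132657e-05,
        1.39348986e+00, -1.50504725e-01]), 'joint_velocities': array([ 4.29727018e-04, -1.87985354e-03,  5.90723520e-05, -3.48457188e-04,
       -2.02473357e-04,  6.86311409e-04]), 'effort': array([ 4.44781954e-04, -3.83034396e+01, -2.91594708e+01, -2.26178481e-04,
        1.06274080e-02,  5.83859855e-05]), 'eef_pos': array([5.74214569e-01, 1.06107599e-04, 2.30089690e-01]), 'tool_rot': array([-9.37295292e-04,  7.07099606e-01,  7.07112984e-01, -7.04887833e-04]), 'contact_force': array([ 0.36817396,  0.55732607, -0.77258253]), 'ft_torque': array([ 0.02330633,  0.00365162, -0.03817004]), 'grip_force': 0.0, 'finger_gap': 0.08529188983688067} -0.0187
{'frame': 0, 'fx': 428.8139, 'fy': 428.8139, 'cx': 317.0154, 'cy': 192.7421, 'cam_to_world': [[-0.7955, 0.3098, -0.5208, 0.1258], [-0.6058, -0.426, 0.6719, 0.4733], [-0.0137, 0.85, 0.5266, 0.4975], [0.0, 0.0, 0.0, 1.0]]}
{'frame': 0, 'fx': 458.6837, 'fy': 458.6837, 'cx': 321.3272, 'cy': 202.7731, 'cam_to_world': [[-0.9362, 0.1777, -0.3031, 0.2744], [-0.3512, -0.5, 0.7916, 0.6764], [-0.0109, 0.8476, 0.5305, 0.586], [0.0, 0.0, 0.0, 1.0]]}
{'frame': 0, 'fx': 327.3585, 'fy': 327.3585, 'cx': 319.4079, 'cy': 197.8045, 'T_tool_cam': [[-0.0001, 0.9581, 0.2865, 0.0738], [1.0, 0.0002, -0.0004, -0.0016], [-0.0005, 0.2865, -0.9581, -0.1429], [0.0, 0.0, 0.0, 1.0]]}
```

View pics/scene0.png

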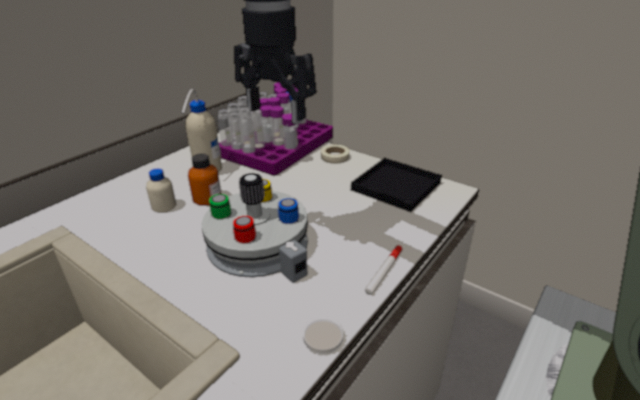

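View pics/side0.png

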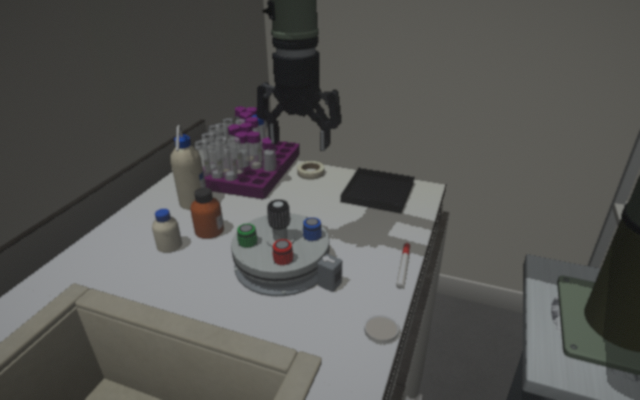

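View pics/wrist0.png

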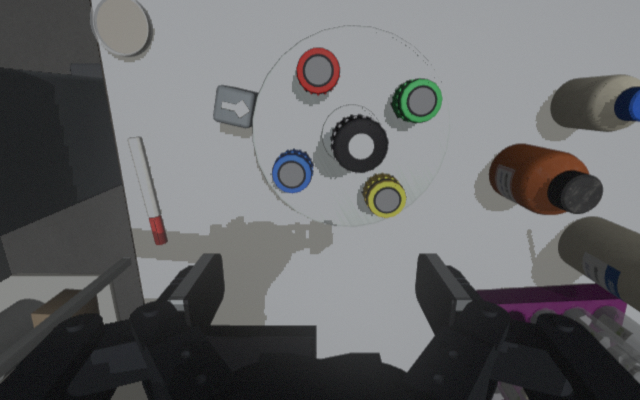

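The pictures show the turret with hub at wrist (361,147), blue (292,175), red (318,71), green (421,100), yellow (386,200) and the pointer arrow at (236,105). The tray is at about scene (397,183) and side (379,190).

```bash
cat >> h.py <<'E'
from scipy.spatial.transform import Rotation as R
from scipy.optimize import least_squares
def camT(c,s=None):
    if 'cam_to_world' in c: return np.array(c['cam_to_world'])
    T=np.eye(4);q=s['tool_rot'];T[:3,:3]=R.from_quat([q[1],q[2],q[3],q[0]]).as_matrix();T[:3,3]=s['eef_pos'];return T@np.array(c['T_tool_cam'])
def ray(c,T,p):
    d=np.array([(p[0]-c['cx'])/c['fx'],-(p[1]-c['cy'])/c['fy'],-1.]);d=T[:3,:3]@d;return T[:3,3],d/np.linalg.norm(d)
def tri(rs):
    A=sum(np.eye(3)-np.outer(d,d) for o,d in rs);b=sum((np.eye(3)-np.outer(d,d))@o for o,d in rs)
    x=np.linalg.solve(A,b);return x,[np.linalg.norm((np.eye(3)-np.outer(d,d))@(x-o))*1e3 for o,d in rs]
def atz(r,z): o,d=r;return o+d*(z-o[2])/d[2]
E
python3 - <<'E'
from h import *
s=manip.get_state()
C={n:dict(np.load(f'pics/{n}0.npz')) for n in('scene','side','wrist')}
T={n:camT(C[n],s) for n in C}
P={'blue':dict(scene=(289,203),side=(312,223),wrist=(291.5,174.5)),'red':dict(scene=(244,222),side=(283,244),wrist=(318.5,70.5)),
'green':dict(scene=(220,201),side=(247,230),wrist=(422,99.5)),'yellow':dict(scene=(264.5,184.5),wrist=(387,200.5)),
'hub':dict(scene=(251,179),side=(278,205),wrist=(361,147)),'arrowblock':dict(scene=(292,246),wrist=(236,106)),
'tray':dict(scene=(397,183),side=(379,190))}
for k,v in P.items():
    x,e=tri([ray(C[n],T[n],p) for n,p in v.items()]);print(k,x.round(4),np.round(e,1))
    if 'wrist' in v: print('   wrist@z',atz(ray(C['wrist'],T['wrist'],v['wrist']),{'hub':.14,'arrowblock':.058}.get(k,.094)).round(4))
for n,ps in {'scene':[(352,183),(388,160),(441,180),(405,207)]}.items():
    q=[atz(ray(C[n],T[n],p),.022) for p in ps];print(np.round(q,4),np.mean(q,0))
w=C['wrist']['frame'];f=C['scene']['frame'];g=C['side']['frame']
a=cv2.resize(w[10:230,200:460],None,fx=3,fy=3,interpolation=cv2.INTER_CUBIC)[:600,:780]
b=np.hstack([cv2.resize(f[150:290,190:320],(390,420),interpolation=2),cv2.resize(f[140:230,340:460],(400,300),interpolation=2)[:,:400].copy() if 0 else np.vstack([cv2.resize(f[150:220,340:460],(400,233),interpolation=2),np.zeros((187,400,3),np.uint8)])])
cv2.imwrite('pics/wc.png',a[:,:,::-1]);cv2.imwrite('pics/sc.png',b[:,:,::-1])
E
```

```text
blue [0.548  0.0104 0.0904] [1.2 0.9 0.5]
   wrist@z [0.5483 0.0117 0.094 ]
red [0.5708 0.0957 0.0925] [2.3 2.3 1.4]
   wrist@z [0.572  0.0965 0.094 ]
green [0.656  0.0728 0.0883] [2.2 1.6 2.5]
   wrist@z [0.6565 0.0743 0.094 ]
yellow [ 0.6336 -0.0166  0.0847] [2.2 2.2]
   wrist@z [ 0.633 -0.012  0.094]
hub [0.6026 0.0411 0.136 ] [1.3 1.3 0.3]
   wrist@z [0.6023 0.0419 0.14  ]
arrowblock [0.4945 0.0678 0.0578] [1. 1.]
   wrist@z [0.4953 0.0686 0.058 ]
tray [ 0.4915 -0.2925  0.0063] [0.1 0.1]
[[ 0.5587 -0.2104  0.022 ]
 [ 0.5488 -0.3514  0.022 ]
 [ 0.4081 -0.3357  0.022 ]
 [ 0.4219 -0.1935  0.022 ]] [ 0.48437499 -0.27276925  0.022     ]
```

View pics/wc.png

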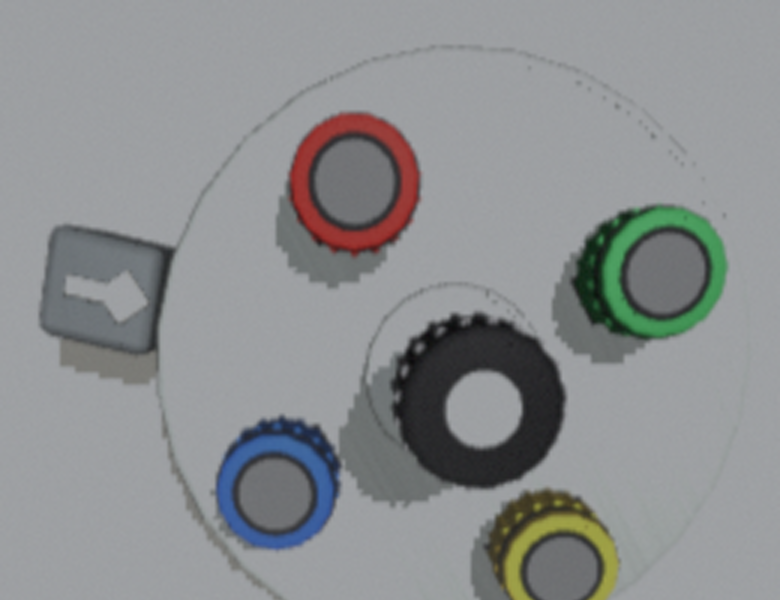

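apply_moves(delta_rot=[[0,0,7],[0,0,14],[0,0,21],[0,0,28],[0,0,35],[0,0,42],[0,0,49],[0,0,56],[0,0,63],[0,0,70]], linear=[[0.01,0.01,0],[0.02,0.02,0],[0.028,0.03,0],[0.028,0.042,0],[0.028,0.042,0],[0.028,0.042,0],[0.028,0.042,0],[0.028,0.042,0],[0.028,0.042,-0.01],[0.028,0.042,-0.02]], jaw=[100,100,100,90,90,90,90,90,90,90])

```text
time: 0.98
eef_pos: [0.6034, 0.042, 0.2115]
tool_rot: [0.001, 0.171, 0.985, 0.0]
contact_force: [-0.3, -0.4, 0.2]
finger_gap: 0.0768
grip_force: 0.0
```

apply_moves(delta_rot=[[0,0,7],[0,0,14],[0,0,20],[0,0,20],[0,0,20],[0,0,20],[0,0,20],[0,0,20]], linear=[[0,0,-0.01],[0,0,-0.02],[0,0,-0.035],[0,0,-0.05],[0,0,-0.07],[0,0,-0.09],[0,0,-0.104],[0,0,-0.104]], jaw=[90,90,90,90,90,90,90,90])

```text
time: 1.65
eef_pos: [0.5995, 0.0422, 0.1028]
tool_rot: [-0.004, 0.0, 1.0, 0.0]
contact_force: [-1.1, 0.5, -0.9]
finger_gap: 0.0768
grip_force: 0.0
```

apply_moves(delta_rot=[[0,0,0],[0,0,0]], linear=[[0,0,0],[0,0,0]], jaw=[90,90])

```text
time: 1.82
eef_pos: [0.6037, 0.0419, 0.1081]
tool_rot: [0.001, -0.0, 1.0, -0.0]
contact_force: [0.4, -0.3, 0.6]
finger_gap: 0.0769
grip_force: 0.0
```

Settled within about 1 mm of the hub. Close the fingers.

apply_moves(delta_rot=[[0,0,0],[0,0,0],[0,0,0],[0,0,0],[0,0,0],[0,0,0],[0,0,0],[0,0,0]], linear=[[-0.001,0,0],[-0.001,0,0],[-0.001,0,0],[-0.001,0,0],[-0.001,0,0],[-0.001,0,0],[-0.001,0,0],[-0.001,0,0]], jaw=[20,20,20,20,20,20,20,20])

```text
time: 2.48
eef_pos: [0.6027, 0.0417, 0.1088]
tool_rot: [0.001, -0.0, 1.0, -0.0]
contact_force: [-2.0, -1.0, 5.6]
finger_gap: 0.0388
grip_force: 60.8
```

apply_moves(delta_rot=[[0,0,-5],[0,0,-10],[0,0,-16],[0,0,-22],[0,0,-28],[0,0,-34],[0,0,-39],[0,0,-43],[0,0,-43],[0,0,-43]], linear=[[0,0,0],[0,0,0],[0,0,0],[0,0,0],[0,0,0],[0,0,0],[0,0,0],[0,0,0],[0,0,0],[0,0,0]], jaw=[20,20,20,20,20,20,20,20,20,20])

```text
time: 3.32
eef_pos: [0.6029, 0.0422, 0.1088]
tool_rot: [0.001, 0.367, 0.93, 0.0]
contact_force: [-0.2, 0.7, 5.0]
finger_gap: 0.0382
grip_force: 61.2
```

apply_moves(delta_rot=[[0,0,0],[0,0,0],[0,0,0],[0,0,0],[0,0,0],[0,0,0],[0,0,0],[0,0,0],[0,0,0],[0,0,0]], linear=[[0,0,0],[0,0,0],[0,0,0],[0,0,0],[0,0,0.02],[-0.02,0,0.05],[-0.05,0,0.08],[-0.07,0,0.1],[-0.07,0,0.12],[-0.07,0,0.12]], jaw=[80,80,80,80,80,80,80,80,80,80])

```text
time: 4.15
eef_pos: [0.534, 0.0419, 0.2323]
tool_rot: [0.004, 0.366, 0.93, 0.001]
contact_force: [0.5, 0.8, 1.0]
finger_gap: 0.0685
grip_force: 0.0
```

apply_moves(delta_rot=[[0,0,0],[0,0,0],[0,0,0]], linear=[[0,0,0],[0,0,0],[0,0,0]], jaw=[80,80,80])

```text
time: 4.4
eef_pos: [0.5313, 0.042, 0.2253]
tool_rot: [-0.002, 0.367, 0.93, -0.0]
contact_force: [0.8, -1.6, -0.6]
finger_gap: 0.0684
grip_force: 0.0
```

```bash
python3 - <<'E'
from h import *
s=manip.get_state();c=snap('wrist','w1.png');np.savez('pics/w1.npz',**c,eef_pos=s['eef_pos'],tool_rot=s['tool_rot']);print(s['eef_pos'],s['tool_rot'],s['joints'])
c=snap('scene','s1.png');np.savez('pics/s1.npz',**c)
c=snap('side','d1.png');np.savez('pics/d1.npz',**c)
E
```

```text
[0.53131391 0.04198256 0.22534009] [-1.57450059e-03  3.66565171e-01  9.30390929e-01 -4.64196265e-04] [-8.36059706e-02  1.24704845e-01  1.64895721e+00  1.67813928e-05
  1.37121357e+00 -9.03775557e-01]
```

View pics/w1.png

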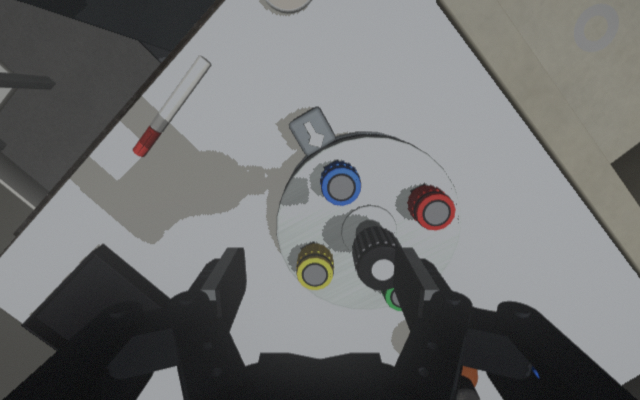

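Blue now stands at (341,187) facing the pointer block at (312,130). I'll compute the angles from a sharper crop.

```bash
python3 - <<'E'
from h import *
c=dict(np.load('pics/w1.npz'));T=camT(c,c);f=c['frame']
P=dict(blue=((341.5,187.5),.094),red=((435.5,212),.094),yellow=((315,275),.094),hub=((382,270),.14))
ax=np.array([.6024,.0424])
for k,(p,z) in P.items():
    x=atz(ray(c,T,p),z);d=x[:2]-ax;print(k,x.round(4),np.hypot(*d).round(4),np.degrees(np.arctan2(d[1],d[0])).round(1))
a=cv2.resize(f[95:235,270:470],None,fx=4,fy=4,interpolation=2)
s=np.load('pics/s1.npz')['frame']
cv2.imwrite('pics/wc1.png',a[:,:,::-1])
E
```

```text
blue [0.5423 0.0571 0.094 ] 0.0619 166.3
red [0.6157 0.103  0.094 ] 0.062 77.6
yellow [ 0.5886 -0.0179  0.094 ] 0.0619 -102.9
hub [0.6022 0.0418 0.14  ] 0.0007 -106.6
```

View pics/wc1.png

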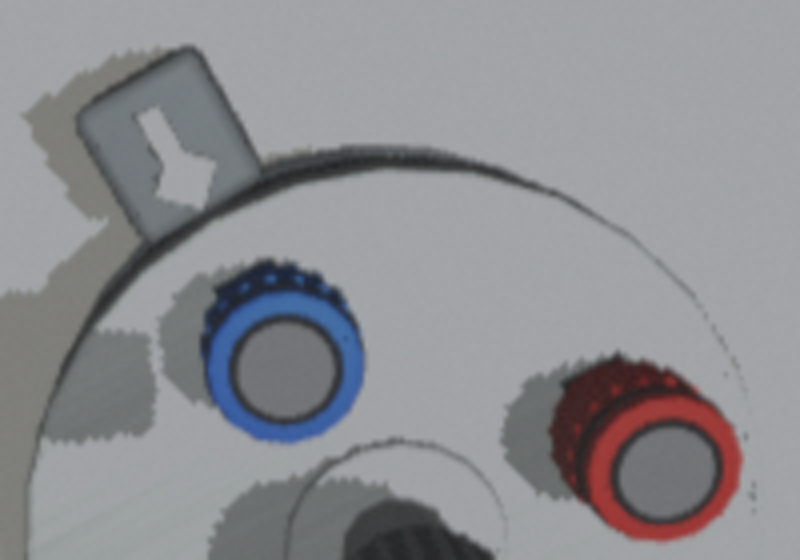

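```bash
python3 - <<'E'
from h import *
c=dict(np.load('pics/w1.npz'));T=camT(c,c)
ax=np.array([.6024,.0424])
g=lambda p:atz(ray(c,T,(p[0]/4+270,p[1]/4+95)),.058)[:2]
q=[g(p) for p in [(80,115),(190,47),(260,165),(152,243)]]
for n,v in dict(blk=np.mean(q,0)-ax,e1=q[1]-q[2],e2=q[0]-q[3],arrow=g((148,112))-g((197,207)),wid=q[0]-q[1]).items():print(n,v.round(4),np.hypot(*v).round(4),np.degrees(np.arctan2(v[1],v[0])).round(1))
s=manip.get_state()
# tray: dark blob in scene/side initial pictures
for n in('scene','side'):
    d=dict(np.load(f'pics/{n}0.npz'));f=d['frame'];m=(f.max(2)<45).astype(np.uint8)
    k,l,st,ce=cv2.connectedComponentsWithStats(m);x,y=(397,183) if n=='scene' else (379,190)
    i=l[y,x];cnt=max(cv2.findContours((l==i).astype(np.uint8),0,1)[0],key=cv2.contourArea);h=cv2.convexHull(cnt)
    ap=cv2.approxPolyDP(h,4,True)[:,0];print(n,st[i],ap.tolist());
    w=np.array([atz(ray(d,camT(d),p),.022) for p in ap]);print(w.round(3).tolist())
    if len(w)==4:print(w.mean(0))
E
```

```text
blk [-0.1105  0.0268] 0.1137 166.4
e1 [-0.0306  0.0062] 0.0312 168.5
e2 [-0.033   0.0083] 0.034 165.8
arrow [-0.0238  0.0067] 0.0247 164.3
wid [-0.0063 -0.029 ] 0.0297 -102.3
scene [ 352  159   89   52 2713] [[352, 189], [353, 182], [384, 159], [440, 175], [411, 210]]
[[0.545, -0.189, 0.022], [0.559, -0.215, 0.022], [0.559, -0.35, 0.022], [0.419, -0.355, 0.022], [0.407, -0.191, 0.022]]
side [ 342  169   71   43 2088] [[342, 196], [359, 169], [412, 178], [400, 211]]
[[0.561, -0.21, 0.022], [0.562, -0.355, 0.022], [0.422, -0.352, 0.022], [0.418, -0.192, 0.022]]
[ 0.49087902 -0.27714457  0.022     ]
```

apply_moves(delta_rot=[[0,0,0],[0,0,0],[0,0,0],[0,0,0],[0,0,0],[0,0,0],[0,0,0],[0,0,0],[0,0,0],[0,0,0]], linear=[[0.01,0.015,-0.01],[0.01,0.015,-0.03],[0.01,0.015,-0.06],[0.01,0.015,-0.085],[0.01,0.015,-0.1],[0.01,0.015,-0.112],[0.01,0.015,-0.12],[0.01,0.015,-0.125],[0.01,0.015,-0.125],[0.01,0.015,-0.125]], jaw=[70,70,70,70,70,70,70,70,70,70])

```text
time: 5.38
eef_pos: [0.5427, 0.0569, 0.1029]
tool_rot: [0.001, 0.366, 0.93, 0.0]
contact_force: [1.0, 0.1, 0.2]
finger_gap: 0.0598
grip_force: 0.0
```

apply_moves(delta_rot=[[0,0,0],[0,0,0],[0,0,0]], linear=[[0,0,0],[0,0,0],[0,0,0]], jaw=[70,70,70])

```text
time: 5.63
eef_pos: [0.5427, 0.057, 0.1033]
tool_rot: [0.001, 0.367, 0.93, 0.0]
contact_force: [-0.2, 0.3, 1.0]
finger_gap: 0.0596
grip_force: 0.0
```

apply_moves(delta_rot=[[0,0,0],[0,0,0],[0,0,0],[0,0,0],[0,0,0],[0,0,0],[0,0,0]], linear=[[0,0,-0.006],[0,0,-0.014],[0,0,-0.022],[0,0,-0.028],[0,0,-0.033],[0,0,-0.033],[0,0,-0.033]], jaw=[70,70,70,70,70,70,70])

```text
time: 6.22
eef_pos: [0.5415, 0.057, 0.0685]
tool_rot: [-0.001, 0.367, 0.93, -0.0]
contact_force: [-0.0, -0.3, -0.1]
finger_gap: 0.0597
grip_force: 0.0
```

apply_moves(delta_rot=[[0,0,0],[0,0,0],[0,0,0],[0,0,0],[0,0,0],[0,0,0],[0,0,0],[0,0,0]], linear=[[0,0,0],[0,0,0],[0,0,0],[0,0,0],[0,0,0],[0,0,0],[0,0,0],[0,0,0]], jaw=[15,15,15,15,15,15,15,15])

```text
time: 6.88
eef_pos: [0.5428, 0.057, 0.07]
tool_rot: [0.001, 0.366, 0.93, 0.0]
contact_force: [0.5, -0.3, 5.3]
finger_gap: 0.0329
grip_force: 59.6
```

apply_moves(delta_rot=[[0,0,5],[0,0,10],[0,0,16],[0,0,22],[0,0,28],[0,0,34],[0,0,40],[0,0,45],[0,0,50],[0,0,50]], linear=[[0,0,0],[0,0,0],[0,0,0],[0,0,0],[0,0,0],[0,0,0],[0,0,0],[0,0,0],[0,0,0],[0,0,0]], jaw=[15,15,15,15,15,15,15,15,15,15])

```text
time: 7.72
eef_pos: [0.5428, 0.0568, 0.07]
tool_rot: [0.001, -0.063, 0.998, -0.0]
contact_force: [-0.0, 0.3, 4.8]
finger_gap: 0.0329
grip_force: 59.8
```

apply_moves(delta_rot=[[0,0,3],[0,0,6],[0,0,8],[0,0,8],[0,0,8]], linear=[[0,0,0],[0,0,0],[0,0,0],[0,0,0],[0,0,0]], jaw=[15,15,15,15,15])

```text
time: 8.13
eef_pos: [0.5428, 0.0568, 0.07]
tool_rot: [0.001, -0.131, 0.991, -0.0]
contact_force: [0.6, 0.1, 5.4]
finger_gap: 0.033
grip_force: 59.8
```

```bash
python3 - <<'E'
from h import *
s=manip.get_state();print(s['ft_torque'],s['contact_force'],s['joints'])
E
```

```text
[-0.0652788  -0.05932643  0.03661642] [0.5517336  0.09666322 5.42511599] [-5.42051737e-02  3.33221772e-01  1.74922951e+00 -3.02689009e-04
  1.05742791e+00 -1.88684179e+00]
```

Turned 58° without hitting the stop. Lift gently and watch the force.

apply_moves(delta_rot=[[0,0,0],[0,0,0],[0,0,0],[0,0,0]], linear=[[0,0,0.002],[0,0,0.004],[0,0,0.006],[0,0,0.008]], jaw=[15,15,15,15])

```text
time: 8.47
eef_pos: [0.5413, 0.0569, 0.0768]
tool_rot: [-0.001, -0.13, 0.991, 0.0]
contact_force: [0.1, -0.4, -0.6]
finger_gap: 0.0333
grip_force: 59.6
```

apply_moves(delta_rot=[[0,0,0],[0,0,0],[0,0,0],[0,0,0],[0,0,0],[0,0,0],[0,0,0],[0,0,0],[0,0,0],[0,0,0]], linear=[[0,0,0.005],[0,0,0.011],[0,0,0.018],[0,0,0.026],[0,0,0.036],[0,0,0.05],[0,0,0.065],[0,0,0.08],[0,0,0.09],[0,0,0.09]], jaw=[15,15,15,15,15,15,15,15,15,15])

```text
time: 9.3
eef_pos: [0.5442, 0.057, 0.171]
tool_rot: [0.003, -0.131, 0.991, -0.001]
contact_force: [1.2, -0.2, 0.7]
finger_gap: 0.0332
grip_force: 59.7
```

apply_moves(delta_rot=[[0,0,0],[0,0,0],[0,0,0],[0,0,0],[0,0,0],[0,0,0],[0,0,0],[0,0,0],[0,0,0],[0,0,0]], linear=[[-0.003,-0.015,0],[-0.006,-0.04,0],[-0.012,-0.075,0],[-0.018,-0.115,0],[-0.024,-0.155,0],[-0.03,-0.195,0],[-0.036,-0.235,0],[-0.042,-0.27,0],[-0.047,-0.305,0],[-0.05,-0.325,0]], jaw=[15,15,15,15,15,15,15,15,15,15])

```text
time: 10.13
eef_pos: [0.4908, -0.2715, 0.1668]
tool_rot: [-0.0, -0.129, 0.992, -0.0]
contact_force: [0.6, -0.1, -0.9]
finger_gap: 0.0336
grip_force: 59.8
```

apply_moves(delta_rot=[[0,0,0],[0,0,0],[0,0,0],[0,0,0]], linear=[[0,-0.007,0],[0,-0.01,0],[0,-0.01,0],[0,-0.01,0]], jaw=[15,15,15,15])

```text
time: 10.47
eef_pos: [0.492, -0.2766, 0.1668]
tool_rot: [-0.0, -0.131, 0.991, 0.001]
contact_force: [0.1, 0.4, -1.3]
finger_gap: 0.0331
grip_force: 59.8
```

```bash
python3 - <<'E'
from h import *
print(manip.get_state()['eef_pos'])
a=snap('scene','s2.png')['frame'];b=snap('side','d2.png')['frame']
cv2.imwrite('pics/c2.png',np.hstack([cv2.resize(a[90:270,200:460],(399,276)),cv2.resize(b[90:270,220:480],(399,276))])[:,:,::-1])
E
```

```text
[ 0.4920139  -0.27661939  0.16680698]
```

View pics/c2.png

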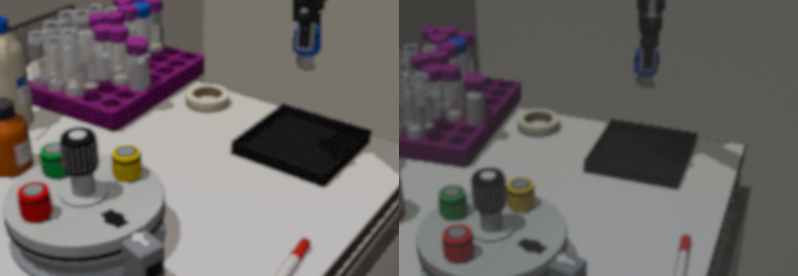

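The blue holder is in the gripper above the tray, and its keyhole at the pointer is empty. Lower it.

apply_moves(delta_rot=[[0,0,0],[0,0,0],[0,0,0],[0,0,0],[0,0,0],[0,0,0],[0,0,0],[0,0,0],[0,0,0],[0,0,0]], linear=[[0,0,-0.01],[0,0,-0.03],[0,0,-0.055],[0,0,-0.08],[0,0,-0.095],[0,0,-0.107],[0,0,-0.115],[0,0,-0.12],[0,0,-0.12],[0,0,-0.12]], jaw=[15,15,15,15,15,15,15,15,15,15])

```text
time: 11.4
eef_pos: [0.4926, -0.2783, 0.0479]
tool_rot: [0.0, -0.131, 0.991, -0.0]
contact_force: [-0.7, -0.0, -0.7]
finger_gap: 0.0329
grip_force: 59.8
```

apply_moves(delta_rot=[[0,0,0],[0,0,0],[0,0,0],[0,0,0]], linear=[[0,0,-0.002],[0,0,-0.004],[0,0,-0.006],[0,0,-0.006]], jaw=[15,15,15,15])

```text
time: 11.73
eef_pos: [0.4919, -0.2781, 0.0413]
tool_rot: [0.0, -0.13, 0.991, -0.0]
contact_force: [-0.4, 0.6, -1.1]
finger_gap: 0.0329
grip_force: 59.8
```

apply_moves(delta_rot=[[0,0,0],[0,0,0],[0,0,0],[0,0,0],[0,0,0],[0,0,0]], linear=[[0,0,-0.002],[0,0,-0.003],[0,0,-0.004],[0,0,-0.005],[0,0,-0.005],[0,0,-0.005]], jaw=[15,15,15,15,15,15])

```text
time: 12.23
eef_pos: [0.492, -0.278, 0.0362]
tool_rot: [-0.0, -0.131, 0.991, 0.0]
contact_force: [-0.6, 0.6, -1.0]
finger_gap: 0.0333
grip_force: 59.9
```

apply_moves(delta_rot=[[0,0,0],[0,0,0],[0,0,0],[0,0,0]], linear=[[0,0,-0.001],[0,0,-0.001],[0,0,-0.001],[0,0,-0.001]], jaw=[15,15,15,15])

```text
time: 12.57
eef_pos: [0.4922, -0.2781, 0.0361]
tool_rot: [0.0, -0.131, 0.991, -0.0]
contact_force: [-1.7, 1.3, 4.7]
finger_gap: 0.0332
grip_force: 60.2
```

Contact with the floor (about 5 N). Release partly, then retreat straight up.

apply_moves(delta_rot=[[0,0,0],[0,0,0],[0,0,0],[0,0,0],[0,0,0],[0,0,0]], linear=[[0,0,0],[0,0,0],[0,0,0],[0,0,0],[0,0,0],[0,0,0]], jaw=[45,50,60,70,70,70])

```text
time: 13.07
eef_pos: [0.492, -0.278, 0.0351]
tool_rot: [-0.0, -0.131, 0.991, 0.0]
contact_force: [-0.2, -0.1, -0.9]
finger_gap: 0.0599
grip_force: 0.0
```

apply_moves(delta_rot=[[0,0,0],[0,0,0],[0,0,0],[0,0,0],[0,0,0],[0,0,0],[0,0,0],[0,0,0],[0,0,0],[0,0,0]], linear=[[0,0,0.005],[0,0,0.015],[0,0,0.03],[0,0,0.055],[0,0,0.085],[0,0,0.115],[0,0,0.14],[0,0,0.16],[0,0,0.16],[0,0,0.16]], jaw=[70,70,70,70,70,70,70,70,70,70])

```text
time: 13.9
eef_pos: [0.493, -0.2788, 0.1978]
tool_rot: [0.002, -0.131, 0.991, -0.002]
contact_force: [0.1, -0.6, -1.1]
finger_gap: 0.0598
grip_force: 0.0
```

```bash
python3 - <<'E'
from h import *
a=snap('scene','s3.png')['frame'];b=snap('wrist','w3.png')['frame']
cv2.imwrite('pics/c3.png',np.hstack([cv2.resize(a[90:270,200:460],(399,276)),cv2.resize(b,(400,276))])[:,:,::-1])
E
```

```text
(no output)
```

View pics/c3.png

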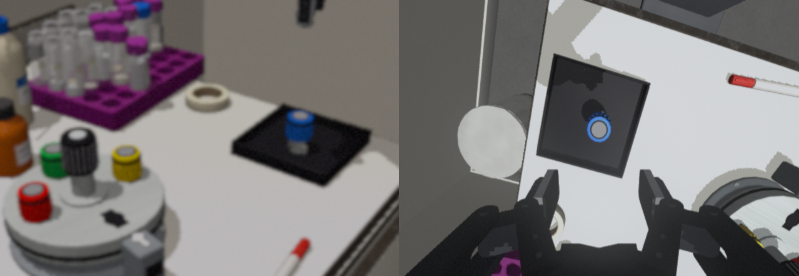

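The blue holder stands upright in the tray, clear of the gripper, and the empty hole is still at the pointer.

```bash
python3 -c "
from station import manip
print(manip.job_done())"
```

```text
the job is handed in; nothing more can be done
None
```

I turned the turret to bring the blue holder to the pointer (within about 1°), unscrewed it anticlockwise by 58°, lifted it out and stood it upright in the black tray. The job was handed in at about 14 s, and no verdict was reported back.

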